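# Put the long bench dog and the scraper back in the shadow tray

### The arm

A 6-joint arm with a two-finger parallel gripper is mounted at the origin on the work surface. World frame = base frame: x ahead of the robot, y to its left, z up, the work surface at z = 0. Lengths are in m, angles in rad, forces in N, time in s.
With the tool pointing down it reaches from about 0.425 to 0.95 m from the base axis. Payload 14.7 kg.
Tool frame: the origin (TCP) lies on the front face of the gripper's body, between the roots of the fingers; the fingertips stand 73 mm ahead of it and the grasp point (between the pads) lies 54 mm ahead of it; z points along the fingers, y is the direction in which the jaws open and shut (so a half turn about z gives the same grasp; the last joint's range is limited). The gripper opens to 85 mm and grips with 20 to 120 N. Pads are 22 mm wide; open, the fingers measure 114 mm over their backs; the gripper's body (76 mm by 85 mm) begins 54 mm behind the grasp point. The pads swing forward as they close: fully open they stand 13 mm farther back than shut.
Start: joints at [-0.047, 0.48, 1.596, -0, 1.065, -0.047], TCP at [0.65, 0, 0.304] pointing down, gripper open.
Joint ranges: [-2.75, 2.75], [-0.82, 2.05], [0.23, 2.67], [-1.56, 4.7], [0.09, 2.69], [-2.92, 2.92]. Speed limits (rad/s): [1.89, 1.89, 2.39, 3.01, 3.01, 3.01].

### API

Orientations are given as a unit quaternion [x, y, z, w].
In Python, from station import r, capture, models gives the robot as it stands.
- The arm moves only by the tool apply_moves, never from a script. Its argument "plan" is one flat list of numbers, 6 for each row, row after row: the shift along the tool's x, y, z in mm, then the turn, a rotation vector about the tool's x, y, z in degrees. In form: [dx, dy, dz, ax, ay, az, dx, dy, dz, ax, ay, az, ...]. A call has 1 to 8 rows; each row shifts and turns the pose as measured when the row begins, along the tool's axes as they then stand; what a row does not reach is not made up. A row lasts 1/10 s, in which the tool goes at most 50 mm and 8.59 degrees, less where a joint would pass 70% of its speed; a pose out of reach is approached as far as the arm can. A call is refused whole if a number of a shift passes 50 or a number of a turn 8.59, either way. A call with a gripper value outside its range is refused whole. "grip" is the gripper's target within -1 to 1 (fully open at 1, half-way at 0, shut at -1), set as the call begins (left out, the last holds). The fingers move at their own pace and stop on an object; the grip force is fixed at half the most. Time passes only in rows, so rows that do not move let the fingers close. It gives the time, the measured TCP pose, the force and the opening at its end, in the units of the state.
- r.get_obs(): the state, without advancing time (a new reading comes with each control period).
- capture(name): name is "scene" or "side" or "wrist"; returns a dict with "pixels" (400x640x3 uint8, red, green, blue), "mtx" (3x3 intrinsics, pixels), "world_from_camera" (4x4, takes a point from camera to world coordinates). Camera axes: x right, y down, z forward; pixel columns grow to the right and rows downward; lengths in m; the calibration is good to about 2 mm. A picture is of the moment at which its call begins. There is no depth.
- r.finish_job(): hands the job in, once; it reports no verdict.
Trained networks look in a picture, given as the dict that the camera call returned (one of the last four; its "shot" number tells which), for a name from the list of things; names that differ only in an ending like _2 or _b are one class to them, and where a whole thing is asked for, a point or a joint stands for the part that bears it (a point fixed in the world has none). Each returns a list of dicts, best first, with "score" (0 to 1); they miss things now and then, are a little off and sometimes report something else, mostly with a low value. They report only what shows in the picture. A call takes as long as a camera call. They do not tell look-alikes from the thing itself.
- models.regions_of(picture, thing): "region" (400x640 bool, what is visible of it) and "pixel" ([column, row] in pixels, amid what is visible of it).
- models.mark_of(picture, thing): "pixel" ([column, row] in pixels: a listed point, or the origin of a listed thing).
The state is a dict: "clock": time; "q": joint angles; "qvel": joint speeds; "joint_efforts": joint torques, N m; "tool_pos": TCP position; "tool_rot": TCP orientation; "ft_force": force on the tool from outside, world axes, zero at the start; "moment": the same for the moment, N m; "width": finger opening in m.
Only numpy, scipy, OpenCV 4.12 (cv2) and the standard library are available. Lean on these libraries where they do the work, as an engineer would, in place of code of your own. Each camera call takes 0.05 s, during which the arm holds its last target.

### The job

Put the long aluminium bench dog and the wooden-handled scraper away in the plywood shadow tray: lay each one flat on the floor of the pocket cut to its own T-shaped outline, and let go of it. The two short bench dogs have no pocket and are not wanted.

Things in the scene. Friction and masses are not known exactly. Their poses are not given: they have to be found in the camera images.
- long_dog: Long bench dog: bare aluminium T lying flat, 130 mm long, 30 mm thick, 300 g. Shank 26 mm wide, x -65 to +39 mm; head 54 mm wide, x +39 to +65. Origin: underside, centre line, mid-length; x towards the head, y across, z up. Grip across the shank at the origin. Its x is within 35 degrees of straight ahead. The two 80 mm dogs of the same shape are not wanted.
- scraper: Scraper lying flat, 105 mm long, 150 g: wooden handle 26 mm wide, 30 mm high, x -52 to +17 mm; steel blade 80 mm wide, 4 mm thick, x +17 to +52 (with a ferrule 14 mm high up to +33). Origin: underside, centre line, mid-length; x towards the blade, y across, z up. Grip across the handle at the origin. Its x is within 35 degrees of straight ahead.
- dog_pocket (a point): Centre of the dog's pocket, on its floor, 6 mm over the bench. Fixed plywood tray 180 x 220 x 16 mm with two dark-floored T pockets 10 mm deep. x to the head end, y across, z up. 150 mm long: 46 mm wide from x -75 to +29 mm (shank), 74 mm wide from +29 to +75 (head). A dog whose origin and axes match the point's has 10 mm play all round.
- scraper_pocket (a point): Centre of the scraper's pocket in the same tray, on its floor, 10 mm below the tray's top. x to the blade end, y across, z up. 125 mm long: 46 mm wide from x -62 to +7 mm (handle), 100 mm wide from +7 to +62 (blade). A scraper whose origin and axes match the point's has 10 mm play all round. The dog's pocket lies 103 mm to its +y side.
Not all that is in view belongs to the job. Leave any green look-alike of the long_dog alone.

How it is judged:
At the end, for the whole second after the job is handed in: The long dog and the scraper each lie at rest and released in their own pocket: origin within 18 mm of the pocket's centre seen from above, within 12 degrees of the pocket's direction, flat (tilted under 3.4 degrees) with the underside less than 4 mm above the pocket's floor (horizontal distance between long_dog and dog_pocket below 0.018 m and angle between the x axis of long_dog and the x axis of dog_pocket, either way round below 0.21 rad and z of long_dog in the frame of dog_pocket below 0.004 m and angle between each of long_dog, scraper's own z axis and vertical below 0.06 rad and horizontal distance between scraper and scraper_pocket below 0.018 m and angle between the x axis of scraper and the x axis of scraper_pocket, either way round below 0.21 rad and z of scraper in the frame of scraper_pocket below 0.004 m and linear speed of each of long_dog, scraper below 0.02 m/s); the robot touches nothing.
It also fails if it takes over 53 s, if anything falls off the work surface, if the arm or the gripper's body presses on something with over 40 N, if the wrist force passes 120 N, or if a joint passes its speed limit or range.

## Working session

There is one attempt and no reset: what is moved stays moved. The work goes in short steps, Python scripts to look and compute and a tool call to move; the robot and the scene stay as the last step left them, time stands still between calls to the robot, and variables do not carry over. Pictures are saved under pics/ and viewed, and the job is handed in when it is done.

Besides the shell and the picture viewer there is one more tool, called after ">>>" by a JSON object that holds its "op" and its "data", one argument or row to a line. apply_moves: Moves the arm, as the interface text tells. Its arguments: {"type":"object","properties":{"plan":{"type":"array"},"grip":{"type":"number"}},"required":["plan"]}

```bash
mkdir -p pics; ls; cat > h.py <<'E'
import numpy as np, cv2
from station import r, capture, models
def save(c,n,crop=None,s=1):
    p=c["pixels"][:,:,::-1]
    if crop: p=p[crop[1]:crop[3],crop[0]:crop[2]]
    if s!=1: p=cv2.resize(p,None,fx=s,fy=s,interpolation=cv2.INTER_CUBIC)
    cv2.imwrite("pics/"+n,p)
def ray(c,px,z):
    K=np.array(c["mtx"]);T=np.array(c["world_from_camera"])
    d=T[:3,:3]@np.linalg.solve(K,[px[0],px[1],1.]);o=T[:3,3]
    return o+d*(z-o[2])/d[2]
def proj(c,P):
    K=np.array(c["mtx"]);T=np.linalg.inv(np.array(c["world_from_camera"]))
    p=K@(T[:3,:3]@np.array(P)+T[:3,3]);return p[:2]/p[2]
E
python3 - <<'E'
from h import *
print(r.get_obs())
for n in ["scene","side","wrist"]:
    c=capture(n);save(c,n+"0.png")
    print(n,np.round(c["world_from_camera"],3).tolist())
    for t in ["long_dog","scraper","dog_pocket","scraper_pocket"]:
        try:
            m=models.mark_of(c,t); print(t,[(np.round(a["pixel"]).tolist(),round(a["score"],2),np.round(ray(c,a["pixel"],.006),3).tolist()) for a in m])
        except Exception as e: print(t,e)
E
```

```text
pics
{'clock': 0.0, 'q': array([-4.66135995e-02,  4.80849610e-01,  1.59684367e+00, -1.45183787e-06,
        1.06511879e+00, -4.66167317e-02]), 'qvel': array([ 7.42187392e-04,  4.14727837e-04, -1.06631566e-03, -1.16327823e-04,
       -2.77278102e-04, -3.21600656e-05]), 'joint_efforts': array([ 2.41355090e-03, -9.50650907e+01, -4.30184269e+01, -5.27583288e-04,
        1.24796593e-02,  1.26860105e-04]), 'tool_pos': array([6.49684616e-01, 2.64761809e-05, 3.03272069e-01]), 'tool_rot': array([ 7.07105293e-01,  7.07108006e-01, -4.11038235e-04, -4.50320950e-04]), 'ft_force': array([ 0.29305843, -0.41740872,  0.71454579]), 'moment': array([-0.03767943, -0.03693615,  0.01566152]), 'width': 0.08542642056136941}
scene [[-0.686, 0.55, -0.477, 1.01], [0.728, 0.515, -0.453, 0.528], [-0.004, -0.658, -0.753, 1.021], [0.0, 0.0, 0.0, 1.0]]
long_dog [([295.0, 180.0], 0.79, [0.331, -0.203, 0.006]), ([310.0, 136.0], 0.69, [0.153, -0.31, 0.006])]
scraper [([292.0, 228.0], 0.66, [0.469, -0.076, 0.006])]
dog_pocket [([375.0, 338.0], 0.81, [0.567, 0.295, 0.006])]
scraper_pocket [([340.0, 311.0], 0.6, [0.57, 0.187, 0.006])]
side [[0.779, -0.482, 0.401, -0.03], [-0.627, -0.598, 0.5, -0.59], [-0.001, -0.641, -0.768, 0.839], [0.0, 0.0, 0.0, 1.0]]
long_dog [([408.0, 260.0], 0.92, [0.452, -0.304, 0.006]), ([343.0, 264.0], 0.89, [0.323, -0.215, 0.006]), ([319.0, 342.0], 0.84, [0.16, -0.329, 0.006]), ([413.0, 330.0], 0.62, [0.333, -0.434, 0.006])]
scraper [([356.0, 205.0], 0.58, [0.469, -0.095, 0.006])]
dog_pocket [([303.0, 119.0], 0.88, [0.577, 0.289, 0.006])]
scraper_pocket [([317.0, 136.0], 0.72, [0.563, 0.194, 0.006])]
wrist [[1.0, -0.0, 0.001, 0.65], [0.0, -0.948, -0.319, 0.081], [0.001, 0.319, -0.948, 0.374], [0.0, 0.0, 0.0, 1.0]]
long_dog [([92.0, 310.0], 0.8, [0.325, -0.203, 0.006]), ([10.0, 376.0], 0.78, [0.171, -0.321, 0.006])]
scraper [([176.0, 225.0], 0.78, [0.462, -0.073, 0.006])]
dog_pocket []
scraper_pocket []
```

View pics/scene0.png

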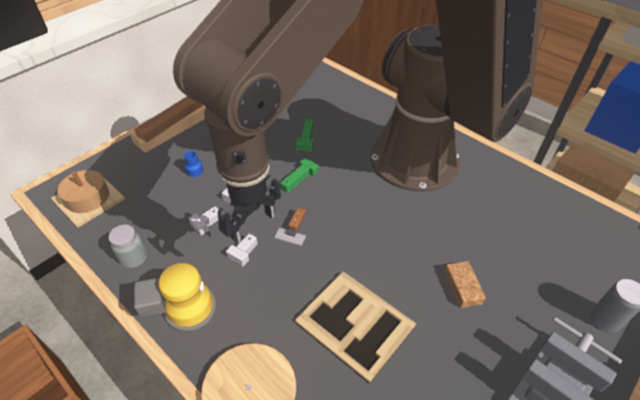

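View pics/side0.png

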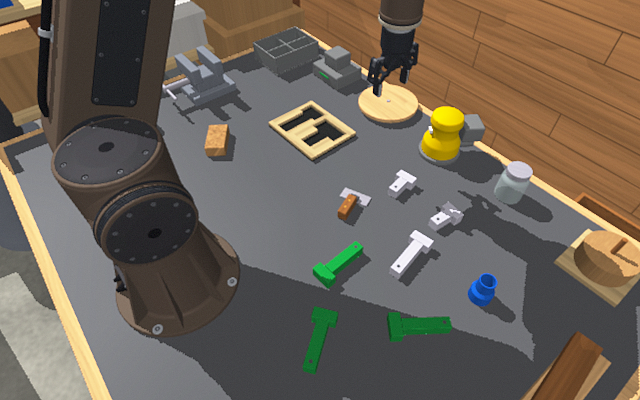

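View pics/wrist0.png

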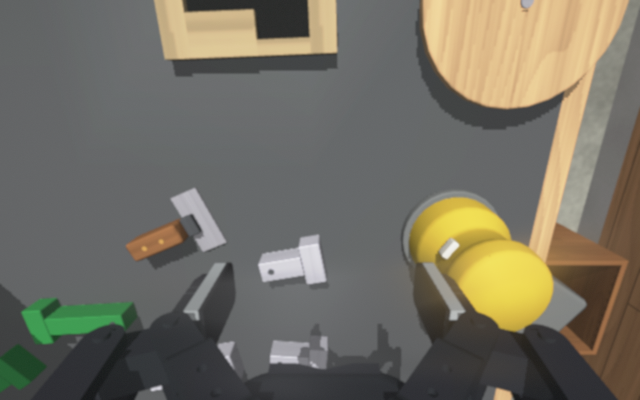

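```bash
cat > fit.py <<'E'
from h import *
from scipy.optimize import minimize
def T(x0,x1,x2,w1,w2): return np.array([[x0,-w1/2],[x1,-w1/2],[x1,-w2/2],[x2,-w2/2],[x2,w2/2],[x1,w2/2],[x1,w1/2],[x0,w1/2]])
S={"long_dog":[(T(-.065,.039,.065,.026,.054),0,.03)],
 "scraper":[(T(-.052,-.052,.017,.0,.026),0,.03),(T(.017,.017,.052,.0,.080),0,.004)]}
def world(p,loc,z):
    c,s=np.cos(p[2]),np.sin(p[2]);return np.c_[loc@np.array([[c,s],[-s,c]])+p[:2],np.full(len(loc),z)]
def mask(c,p,thing,zoff=0):
    m=np.zeros((1600,2560),np.uint8)
    for loc,z0,z1 in S[thing]:
        # extrude: hull of each edge quad + faces
        a=[proj(c,P) for P in world(p,loc,z0+zoff)];b=[proj(c,P) for P in world(p,loc,z1+zoff)]
        for poly in [a,b]+[[a[i],a[(i+1)%len(a)],b[(i+1)%len(a)],b[i]] for i in range(len(a))]:
            cv2.fillPoly(m,[np.int32(np.round(np.array(poly)*4+1.5))],255)
    return cv2.resize(m,(640,400),interpolation=cv2.INTER_AREA)/255.
def fit(c,region,thing,p0,zoff=0):
    g=region.astype(float)
    f=lambda p:1-np.minimum(mask(c,p,thing,zoff),g).sum()/np.maximum(mask(c,p,thing,zoff),g).sum()
    best=None
    for da in np.radians([-25,-12,0,12,25]):
        x=np.array(p0)+[0,0,da]
        sx=np.array([x,x+[.012,0,0],x+[0,.012,0],x+[0,0,.15]])
        o=minimize(f,x,method="Nelder-Mead",options=dict(initial_simplex=sx,maxiter=90,xatol=2e-4,fatol=1e-4))
        if best is None or o.fun<best.fun: best=o
    return best.x,1-best.fun
E
python3 - <<'E'
from fit import *
cs=capture("side"); save(cs,"sideA.png",(300,90,500,290),4)
for a in models.regions_of(cs,"long_dog"):
    print("dog",np.round(a["pixel"]),round(a["score"],2),a["region"].sum(), np.round(cs["pixels"][a["region"]].mean(0)))
    if abs(a["pixel"][0]-411)<12 and abs(a["pixel"][1]-254)<15:
        p=ray(cs,a["pixel"],.015); print(fit(cs,a["region"],"long_dog",[p[0],p[1],0]))
for a in models.regions_of(cs,"scraper")[:1]:
    p=ray(cs,a["pixel"],.01); print("scr",np.round(a["pixel"]),a["score"],fit(cs,a["region"],"scraper",[p[0],p[1],0]))
c=capture("wrist")
for a in models.regions_of(c,"scraper")[:1]:
    p=ray(c,a["pixel"],.01); print("scr wrist",np.round(a["pixel"]),a["score"],fit(c,a["region"],"scraper",[p[0],p[1],0]))
c=capture("scene"); save(c,"sceneA.png",(280,260,430,390),5)
E
```

```text
dog [318. 332.] 0.97 1158 [ 23. 104.  47.]
dog [336. 264.] 0.93 923 [ 28. 154.  66.]
dog [411. 252.] 0.82 842 [207. 204. 212.]
(array([ 0.46059376, -0.29938557,  0.19606639]), np.float64(0.935555585020574))
dog [413. 328.] 0.58 1186 [ 22. 107.  47.]
scr [354. 198.] 0.87 (array([ 0.46058346, -0.08222744,  0.42586304]), np.float64(0.875415396446129))
```

View pics/sideA.png

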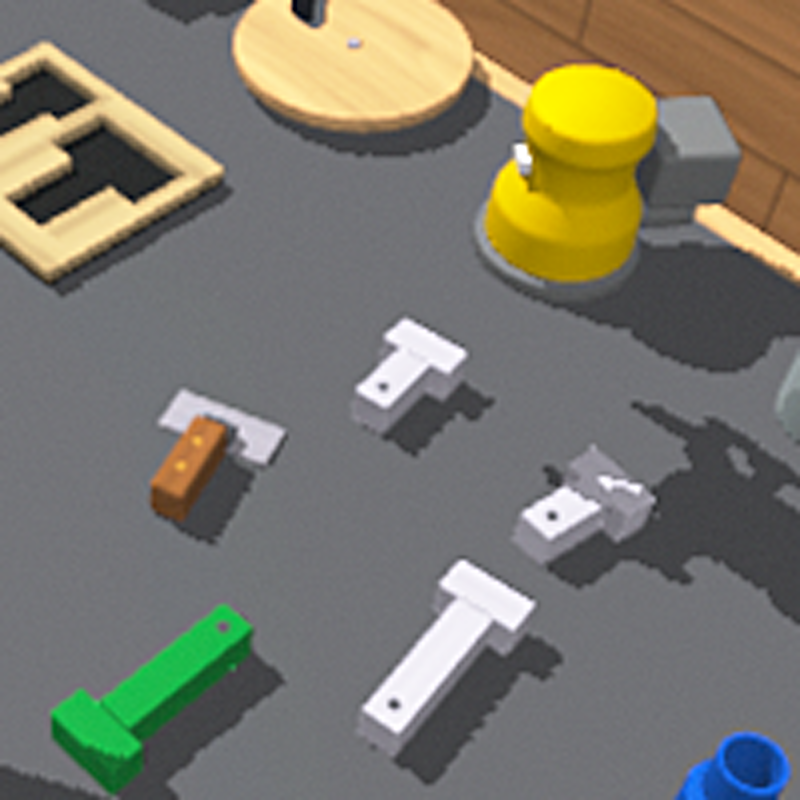

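View pics/sceneA.png

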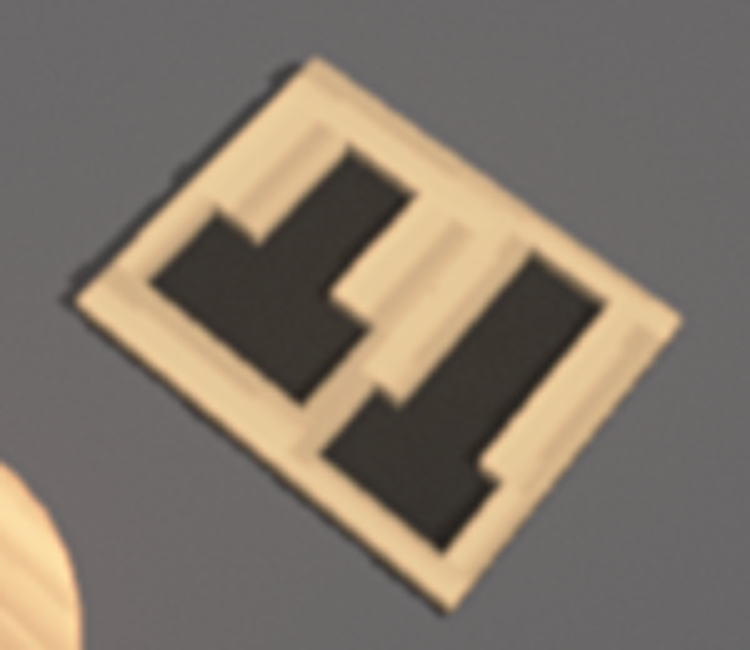

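```bash
cat > pk.py <<'E'
from fit import *
PK={"dog_pocket":T(-.075,.029,.075,.046,.074),"scraper_pocket":T(-.062,.007,.062,.046,.100)}
def pm(c,p,n):
    out=[]
    for z in (.006,.016):
        m=np.zeros((1600,2560),np.uint8)
        q=np.array([proj(c,P) for P in world(p,PK[n],z)])
        cv2.fillPoly(m,[np.int32(np.round(q*4+1.5))],255); out.append(cv2.resize(m,(640,400),interpolation=cv2.INTER_AREA)/255.)
    return np.minimum(*out)
def fitp(c,n,p0):
    g=cv2.cvtColor(c["pixels"],cv2.COLOR_RGB2GRAY)
    dark=(g<75).astype(np.uint8)
    k,lab=cv2.connectedComponents(dark)
    x=proj(c,[p0[0],p0[1],.006]); l=lab[int(round(x[1])),int(round(x[0]))]
    R=(lab==l)
    f=lambda p:1-np.minimum(pm(c,p,n),R).sum()/np.maximum(pm(c,p,n),R).sum()
    p0=np.array(p0);o=minimize(f,p0,method="Nelder-Mead",options=dict(initial_simplex=np.array([p0,p0+[.01,0,0],p0+[0,.01,0],p0+[0,0,.1]]),maxiter=120))
    return o.x,1-o.fun,l,R.sum()
E
cat > mv.py <<'E'
from h import *
import sys
from scipy.spatial.transform import Rotation as Ro
def go(x,y,z,yaw):
    # tool x along world yaw, tool z down ; remaining motion in tool axes
    o=r.get_obs(); R=Ro.from_quat(o["tool_rot"])
    t=Ro.from_matrix(np.array([[np.cos(yaw),np.sin(yaw),0],[np.sin(yaw),-np.cos(yaw),0],[0,0,-1]]))
    print("t",round(o["clock"],2),"pos",o["tool_pos"].round(4),"yawnow",np.degrees(np.arctan2(*R.as_matrix()[[1,0],0])).round(2),"w",round(o["width"],4))
    print("shift mm in current tool axes",(R.inv().apply(np.array([x,y,z])-o["tool_pos"])*1000).round(1),"in final axes",(t.inv().apply(np.array([x,y,z])-o["tool_pos"])*1000).round(1),"turn",np.degrees((R.inv()*t).as_rotvec()).round(2))
E
python3 - <<'E'
from pk import *
from mv import go
for n in ("scene","side"):
    c=capture(n)
    for k,p in (("dog_pocket",[.567,.292,0]),("scraper_pocket",[.567,.19,0])): print(n,k,fitp(c,k,p))
go(.4606,-.2994,.2,.196)
E
```

```text
scene dog_pocket (array([0.56756495, 0.29353399, 0.03531832]), np.float64(0.8896929367340793), np.int32(43), np.int64(1205))
scene scraper_pocket (array([0.57113173, 0.19129056, 0.01594033]), np.float64(0.8818643443977967), np.int32(41), np.int64(1109))
side dog_pocket (array([0.56692229, 0.28841754, 0.04030979]), np.float64(0.8900994838494839), np.int32(101), np.int64(337))
side scraper_pocket (array([0.5706753 , 0.18572067, 0.03472989]), np.float64(0.9061986932484504), np.int32(104), np.int64(426))
t 1.15 pos [0.65   0.     0.3039] yawnow 90.0 w 0.0853
shift mm in current tool axes [-299.4 -189.4  103.9] in final axes [-244.1  256.8  103.9] turn [-0.    0.   78.77]
```

Look-alikes in the side view: the long grey dog at (411,252), short grey dogs at (402,182) and (446,216), and green T's at (336,264), (318,332) and (413,328). The crop confirms (411,252) as bare aluminium and the only long one. In the scene view the tray's pocket heads point away from the robot, with the dog pocket around (375,338) and the scraper pocket around (335,312).

>>> {"op": "apply_moves", "data": {
  "plan": [-37,-24,0,0,0,0,-37,-24,0,0,0,0,-37,-24,0,0,0,0,-37,-24,0,0,0,0,-37,-24,0,0,0,0,-37,-24,0,0,0,0,-37,-24,0,0,0,0,-37,-24,0,0,0,0],
  "grip": 1
}}

```text
clock: 1.95
tool_pos: [0.4548, -0.3017, 0.3037]
tool_rot: [0.704, 0.71, 0.001, 0.001]
ft_force: [1.5, -0.5, -0.3]
width: 0.0853
```

>>> {"op": "apply_moves", "data": {
  "plan": [0,0,0,0,0,8.5,0,0,0,0,0,8.5,0,0,0,0,0,8.5,0,0,0,0,0,8.5,0,0,0,0,0,8.5,0,0,0,0,0,8.5,0,0,0,0,0,8.5,0,0,0,0,0,8.5]
}}

```text
clock: 2.75
tool_pos: [0.4505, -0.3082, 0.3046]
tool_rot: [0.982, 0.187, 0.002, 0.002]
ft_force: [-0.3, 0.2, 0.4]
width: 0.0856
```

```bash
python3 - <<'E'
from mv import *
from fit import *
go(.4606,-.2994,.22,.196)
c=capture("wrist"); save(c,"w1.png")
for a in models.regions_of(c,"long_dog"):
    col=c["pixels"][a["region"]].mean(0).round(); print(np.round(a["pixel"]),round(a["score"],2),a["region"].sum(),col)
    p=ray(c,a["pixel"],.015)
    if abs(p[0]-.46)<.05 and abs(p[1]+.3)<.05: print(fit(c,a["region"],"long_dog",[p[0],p[1],.2]))
E
```

```text
t 2.75 pos [ 0.4505 -0.3082  0.3046] yawnow 21.57 w 0.0856
shift mm in current tool axes [12.3 -4.8 84.6] in final axes [11.6 -6.7 84.6] turn [ 0.2  -0.21 10.34]
[376. 281.] 0.95 3068 [ 68. 127.  80.]
[207. 239.] 0.94 2640 [ 69. 154.  87.]
[256. 340.] 0.82 2047 [53. 98. 63.]
[317. 144.] 0.7 3246 [236. 235. 239.]
(array([ 0.45899554, -0.29815706,  0.19441372]), np.float64(0.943931392379575))
```

View pics/w1.png

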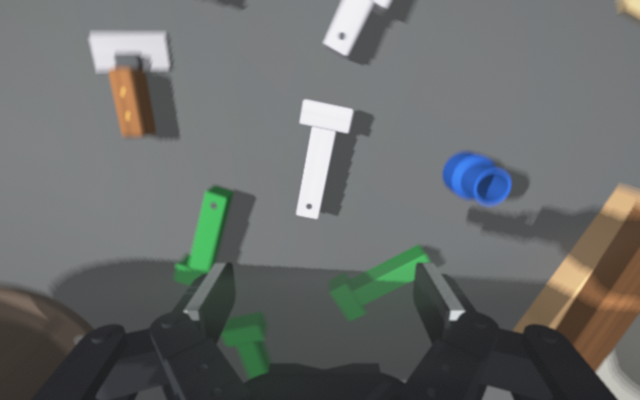

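>>> {"op": "apply_moves", "data": {
  "plan": [6,-3,20,0,0,5.2,6,-3,40,0,0,5.2,0,0,40,0,0,0,0,0,40,0,0,0,0,0,0,0,0,0]
}}

```text
clock: 3.35
tool_pos: [0.4628, -0.3, 0.1629]
tool_rot: [0.994, 0.108, 0.005, 0.004]
ft_force: [0.0, 0.0, 0.4]
width: 0.0857
```

```bash
python3 - <<'E'
from mv import *
go(.4595,-.2985,.087,.195)
E
```

```text
t 3.35 pos [ 0.4628 -0.3     0.1629] yawnow 12.44 w 0.0857
shift mm in current tool axes [-3.6 -2.8 75.9] in final axes [-3.  -2.1 75.9] turn [ 0.48 -0.49  1.27]
```

>>> {"op": "apply_moves", "data": {
  "plan": [-2,-1,20,0.5,-0.5,1.3,0,-1,25,0,0,0,0,0,20,0,0,0,0,0,10,0,0,0,0,0,0,0,0,0]
}}

```text
clock: 3.85
tool_pos: [0.4638, -0.301, 0.0925]
tool_rot: [0.994, 0.105, 0.002, 0.002]
ft_force: [0.0, 0.5, 0.3]
width: 0.0856
```

```bash
python3 - <<'E'
from mv import *
go(.4595,-.2985,.087,.195)
c=capture("side"); save(c,"s2.png",(330,170,490,290),5)
E
```

```text
t 3.85 pos [ 0.4638 -0.301   0.0925] yawnow 12.07 w 0.0856
shift mm in current tool axes [-3.7 -3.3  5.5] in final axes [-3.7 -3.3  5.5] turn [ 0.21 -0.19  0.9 ]
```

View pics/s2.png

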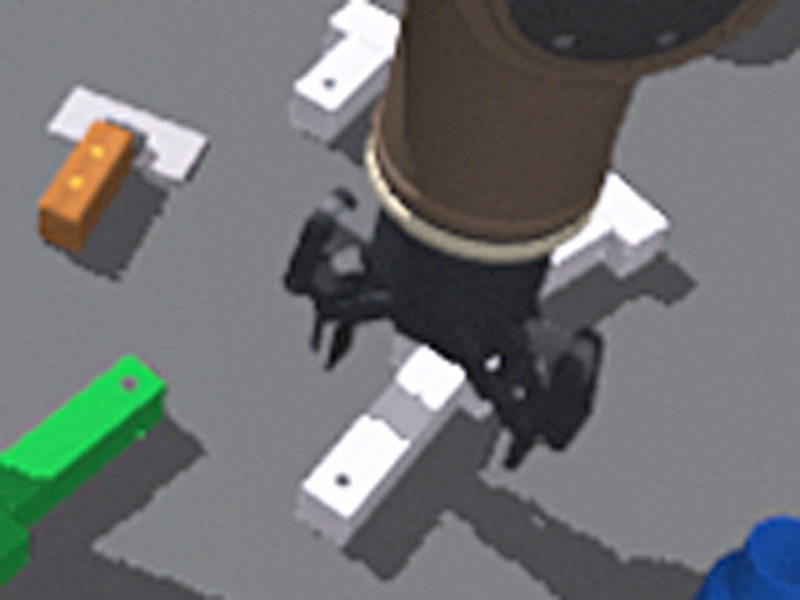

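>>> {"op": "apply_moves", "data": {
  "plan": [-4,-3,3,0.2,-0.2,0.9,0,0,3,0,0,0,0,0,0,0,0,0]
}}

```text
clock: 4.2
tool_pos: [0.4605, -0.2999, 0.09]
tool_rot: [0.995, 0.097, 0.002, 0.002]
ft_force: [0.5, -0.6, 0.1]
width: 0.0854
```

```bash
python3 - <<'E'
from mv import *
go(.4595,-.2985,.087,.195)
E
```

```text
t 4.2 pos [ 0.4605 -0.2999  0.09  ] yawnow 11.16 w 0.0854
shift mm in current tool axes [-0.7 -1.6  3. ] in final axes [-0.7 -1.6  3. ] turn [ 0.2  -0.17 -0.01]
```

Closing.

>>> {"op": "apply_moves", "data": {
  "plan": [0,-2,4,0.2,-0.2,0,0,0,0,0,0,0,0,0,0,0,0,0]
}}

```text
clock: 4.5
tool_pos: [0.4603, -0.298, 0.0865]
tool_rot: [0.995, 0.097, -0.0, 0.0]
ft_force: [0.6, 0.0, 0.1]
width: 0.0853
```

>>> {"op": "apply_moves", "data": {
  "plan": [0,0,0,0,0,0,0,0,0,0,0,0,0,0,0,0,0,0,0,0,0,0,0,0,0,0,0,0,0,0,0,0,0,0,0,0,0,0,0,0,0,0,0,0,0,0,0,0],
  "grip": -1
}}

```text
clock: 5.3
tool_pos: [0.4603, -0.298, 0.0867]
tool_rot: [0.995, 0.097, -0.0, 0.0]
ft_force: [-1.1, 1.2, 1.7]
width: 0.0248
```

>>> {"op": "apply_moves", "data": {
  "plan": [0,0,-20,0,0,0,0,0,-35,0,0,0,0,0,-40,0,0,0,0,0,-40,0,0,0,0,0,0,0,0,0]
}}

```text
clock: 5.8
tool_pos: [0.4592, -0.2971, 0.224]
tool_rot: [0.995, 0.097, -0.002, -0.002]
ft_force: [0.2, -0.8, -3.4]
width: 0.0243
```

```bash
python3 - <<'E'
from mv import *
go(.567,.291,.2,.034)
c=capture("wrist"); save(c,"w3.png")
c=capture("side"); save(c,"s3.png",(330,130,530,280),4)
E
```

```text
t 5.8 pos [ 0.4592 -0.2971  0.224 ] yawnow 11.19 w 0.0243
shift mm in current tool axes [ 220.  -555.9   25.2] in final axes [ 127.8 -584.1   24. ] turn [-0.2   0.27  9.24]
```

View pics/w3.png

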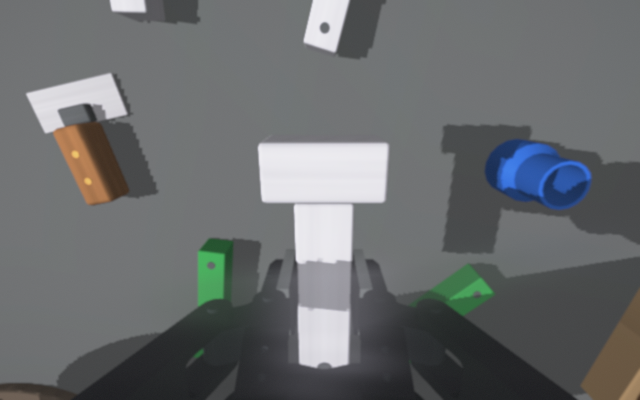

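View pics/s3.png

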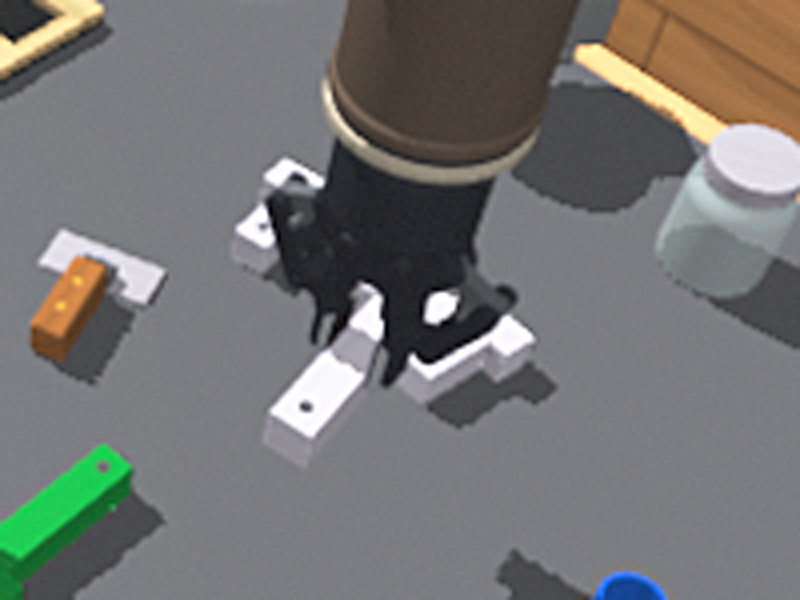

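>>> {"op": "apply_moves", "data": {
  "plan": [18,-45,0,0,0,1.2,18,-45,0,0,0,1.2,18,-45,0,0,0,1.2,18,-45,0,0,0,1.2,18,-45,0,0,0,1.2,18,-45,0,0,0,1.2,18,-45,0,0,0,1.2,18,-45,0,0,0,1.0]
}}

```text
clock: 6.7
tool_pos: [0.5533, 0.086, 0.2066]
tool_rot: [1.0, 0.007, -0.014, -0.004]
ft_force: [1.5, -1.2, -3.6]
width: 0.0247
```

```bash
python3 - <<'E'
from mv import *
go(.567,.291,.2,.034)
E
```

```text
t 6.7 pos [0.5533 0.086  0.2066] yawnow 0.85 w 0.0247
shift mm in current tool axes [  16.9 -204.7    7.8] in final axes [  20.6 -204.4    6.6] turn [-0.5   1.64 -1.11]
```

>>> {"op": "apply_moves", "data": {
  "plan": [4,-40,0,-0.5,1.6,-1.1,4,-40,0,0,0,0,4,-40,0,0,0,0,4,-40,0,0,0,0,4,-40,0,0,0,0,0,0,0,0,0,0,0,0,0,0,0,0]
}}

```text
clock: 7.4
tool_pos: [0.5613, 0.2999, 0.1896]
tool_rot: [1.0, 0.02, -0.009, 0.003]
ft_force: [0.5, -0.7, -3.5]
width: 0.0244
```

```bash
cat > held.py <<'E'
from mv import *
from fit import *
# head front edge of held dog/scraper in wrist cam; print edge columns/rows
E
python3 - <<'E'
from mv import *
from pk import *
go(.567,.291,.2,.034)
c=capture("wrist"); save(c,"w4.png")
for a in models.regions_of(c,"long_dog")[:2]: print(a["score"],a["pixel"],a["region"].sum())
o=r.get_obs();z=o["tool_pos"][2]-.0867
R=models.regions_of(c,"long_dog")[0]["region"]; R=R&(np.arange(400)[:,None]<255)
ys,xs=np.nonzero(R); print(ys.min(),xs.min(),xs.max(),z)
S2=lambda p:mask(c,p,"long_dog",z)*(np.arange(400)[:,None]<255)
f=lambda p:1-np.minimum(S2(p),R).sum()/np.maximum(S2(p),R).sum()
p0=np.array([*o["tool_pos"][:2],.03])
q=minimize(f,p0,method="Nelder-Mead",options=dict(initial_simplex=np.array([p0,p0+[.01,0,0],p0+[0,.01,0],p0+[0,0,.1]]),maxiter=120))
print(q.x,1-q.fun)
c=capture("scene"); save(c,"c4.png",(260,220,460,390),4)
E
```

```text
t 7.4 pos [0.5613 0.2999 0.1896] yawnow 2.3 w 0.0244
shift mm in current tool axes [  5.2   9.2 -10.5] in final axes [  5.4   9.1 -10.4] turn [0.33 1.06 0.35]
0.98 [323.5, 204.4] 17610
135 257 389 0.10349149794377455
[0.55895575 0.29854785 0.039969  ] 0.9539591788199372
```

View pics/w4.png

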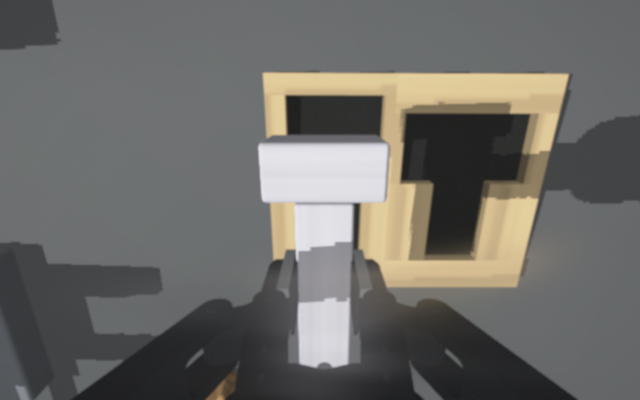

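View pics/c4.png

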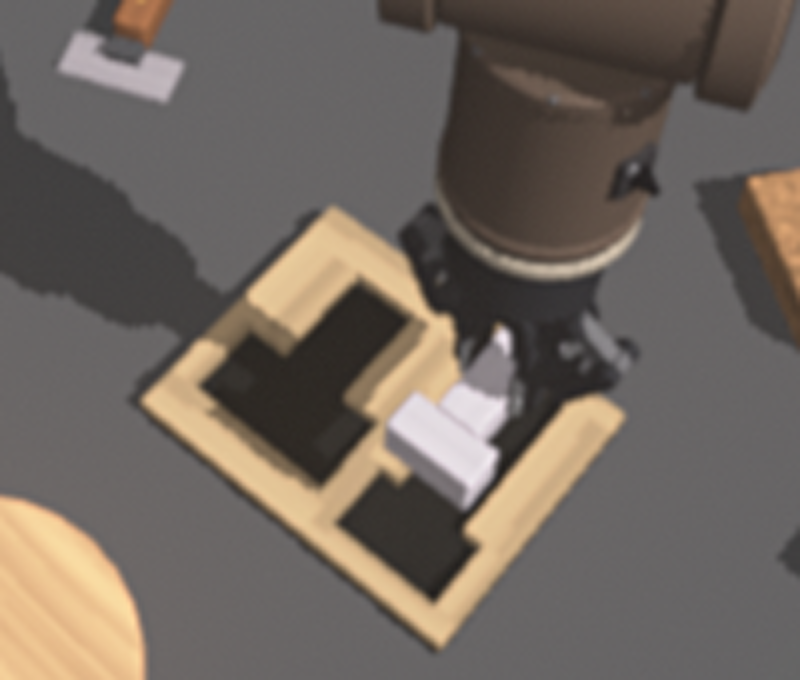

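```bash
python3 - <<'E'
from pk import *
from mv import *
c=capture("wrist")
print(fitp(c,"scraper_pocket",[.571,.188,.034]))
for p in [(264,73),(567,74),(518,287)]: print(ray(c,p,.016))
E
```

```text
(array([0.57068352, 0.18598178, 0.03743435]), np.float64(0.9663414407508073), np.int32(6), np.int64(11668))
[0.65592152 0.34303448 0.016     ]
[0.66358639 0.12365377 0.016     ]
[0.48265201 0.11502683 0.016     ]
```

>>> {"op": "apply_moves", "data": {
  "plan": [5,9,10,0.3,1.1,0.3,0,0,20,0,0,0,0,0,20,0,0,0,0,0,0,0,0,0]
}}

```text
clock: 8.05
tool_pos: [0.5697, 0.2857, 0.1421]
tool_rot: [1.0, 0.013, 0.003, -0.001]
ft_force: [-0.6, -0.5, -2.7]
width: 0.0246
```

```bash
python3 - <<'E'
from mv import *
go(.567,.290,.0937,.036)
E
```

```text
t 8.05 pos [0.5697 0.2857 0.1421] yawnow 1.55 w 0.0246
shift mm in current tool axes [-2.9 -4.3 48.4] in final axes [-2.6 -4.4 48.4] turn [-0.1  -0.4  -0.52]
```

>>> {"op": "apply_moves", "data": {
  "plan": [-3,-4,5,-0.1,-0.4,-0.5,0,0,8,0,0,0,0,0,0,0,0,0]
}}

```text
clock: 8.35
tool_pos: [0.5674, 0.2891, 0.1302]
tool_rot: [1.0, 0.017, 0.001, -0.0]
ft_force: [-0.2, 0.1, -2.1]
width: 0.0242
```

```bash
python3 - <<'E'
from mv import *
go(.567,.290,.0937,.036)
c=capture("wrist"); save(c,"w5.png")
c=capture("scene"); save(c,"c5.png",(260,220,460,390),4)
E
```

```text
t 8.35 pos [0.5674 0.2891 0.1302] yawnow 1.99 w 0.0242
shift mm in current tool axes [-0.4 -0.9 36.5] in final axes [-0.3 -0.9 36.5] turn [-0.03 -0.06 -0.07]
```

View pics/w5.png

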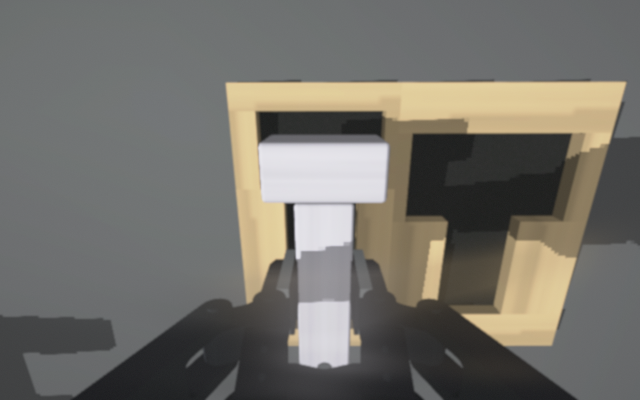

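View pics/c5.png

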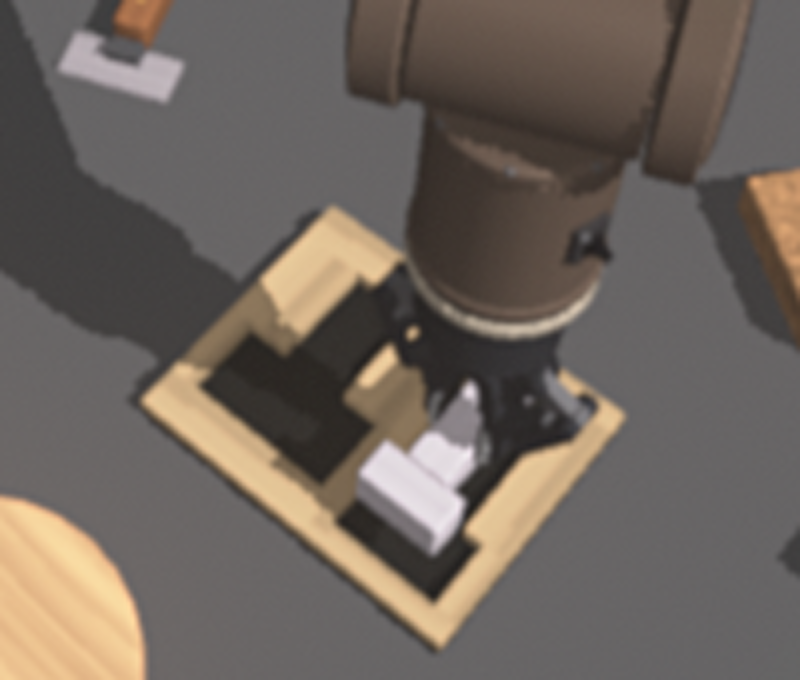

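>>> {"op": "apply_moves", "data": {
  "plan": [0,-1,12,0,0,0,0,0,12,0,0,0,0,0,8,0,0,0,0,0,0,0,0,0]
}}

```text
clock: 8.85
tool_pos: [0.5681, 0.2909, 0.0969]
tool_rot: [1.0, 0.018, 0.002, -0.001]
ft_force: [0.1, -0.1, -3.0]
width: 0.0245
```

```bash
python3 - <<'E'
from mv import *
go(.567,.290,.0937,.036)
E
```

```text
t 8.85 pos [0.5681 0.2909 0.0969] yawnow 2.01 w 0.0245
shift mm in current tool axes [-1.2  0.8  3.2] in final axes [-1.2  0.8  3.2] turn [-0.08 -0.19 -0.05]
```

>>> {"op": "apply_moves", "data": {
  "plan": [-1,1,3,-0.1,-0.2,0,0,0,1,0,0,0,0,0,0,0,0,0]
}}

```text
clock: 9.15
tool_pos: [0.5669, 0.2896, 0.0928]
tool_rot: [1.0, 0.018, -0.001, 0.0]
ft_force: [-0.0, -0.3, -3.5]
width: 0.0246
```

>>> {"op": "apply_moves", "data": {
  "plan": [0,0,0,0,0,0,0,0,0,0,0,0,0,0,0,0,0,0,0,0,0,0,0,0,0,0,0,0,0,0,0,0,0,0,0,0],
  "grip": 1
}}

```text
clock: 9.75
tool_pos: [0.5678, 0.2899, 0.0939]
tool_rot: [1.0, 0.018, 0.0, -0.0]
ft_force: [0.5, 0.7, -0.1]
width: 0.0853
```

Released. Lifting and then checking.

>>> {"op": "apply_moves", "data": {
  "plan": [0,0,-15,0,0,0,0,0,-30,0,0,0,0,0,-40,0,0,0,0,0,-40,0,0,0,0,0,0,0,0,0]
}}

```text
clock: 10.25
tool_pos: [0.5673, 0.2898, 0.2262]
tool_rot: [1.0, 0.018, -0.0, 0.0]
ft_force: [0.2, 0.6, -0.2]
width: 0.0856
```

```bash
python3 - <<'E'
from mv import *
from fit import *
c=capture("wrist"); save(c,"w6.png")
for a in models.regions_of(c,"long_dog")[:1]:
    p=ray(c,a["pixel"],.02);print(a["score"],fit(c,a["region"],"long_dog",[p[0],p[1],.03],.006))
c=capture("side")
for a in models.regions_of(c,"scraper")[:1]:
    p=ray(c,a["pixel"],.01);print(a["score"],a["pixel"],fit(c,a["region"],"scraper",[p[0],p[1],.42]))
go(.4606,-.0822,.22,.425)
E
```

```text
0.86 (array([0.56573003, 0.28855614, 0.03347041]), np.float64(0.9675099809333001))
0.83 [350.1, 201.2] (array([ 0.45971637, -0.08166422,  0.44691173]), np.float64(0.8058762239258089))
t 10.45 pos [0.5646 0.2885 0.2194] yawnow 2.01 w 0.0855
shift mm in current tool axes [-117.   366.8    2. ] in final axes [-247.6  294.8   -0.6] turn [  0.13   0.55 -22.34]
```

View pics/w6.png

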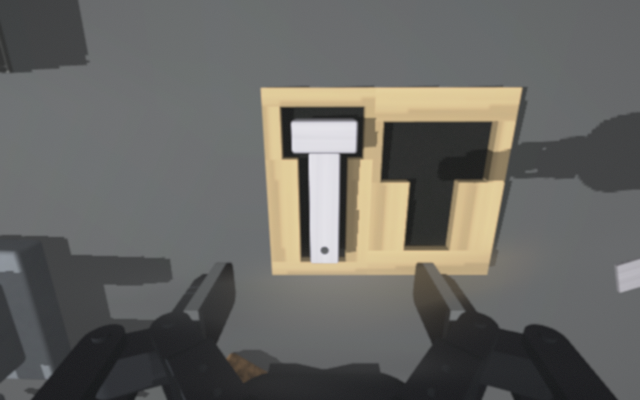

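The dog lies flat in its pocket, at about (324,195). Next is the scraper.

>>> {"op": "apply_moves", "data": {
  "plan": [-14,45,0,0,0,0,-14,45,0,0,0,0,-14,45,0,0,0,0,-14,45,0,0,0,0,-14,45,0,0,0,0,-14,45,0,0,0,0,-14,45,0,0,0,0,-14,45,0,0,0,0]
}}

```text
clock: 11.25
tool_pos: [0.458, -0.0822, 0.213]
tool_rot: [1.0, 0.022, -0.012, 0.002]
ft_force: [0.7, -1.4, -0.5]
width: 0.0854
```

>>> {"op": "apply_moves", "data": {
  "plan": [0,0,-20,0,0,-8,0,0,-20,0,0,-8,0,0,0,0,0,-6,0,0,0,0,0,0]
}}

```text
clock: 11.65
tool_pos: [0.4539, -0.0885, 0.2499]
tool_rot: [0.977, 0.214, -0.017, -0.003]
ft_force: [0.2, -0.1, -0.2]
width: 0.0855
```

```bash
python3 - <<'E'
from mv import *
from fit import *
c=capture("wrist"); save(c,"w7.png")
for a in models.regions_of(c,"scraper")[:1]:
    p=ray(c,a["pixel"],.01);print(a["score"],a["pixel"],fit(c,a["region"],"scraper",[p[0],p[1],.43]))
go(.4606,-.082,.17,.43)
E
```

```text
0.78 [320.4, 137.9] (array([ 0.4584646 , -0.08122693,  0.40024578]), np.float64(0.9482300648918679))
t 11.75 pos [ 0.454  -0.0882  0.2498] yawnow 24.46 w 0.0857
shift mm in current tool axes [11.1 -1.9 79.5] in final axes [ 8.5 -2.9 79.8] turn [-0.71  1.82 -0.19]
```

View pics/w7.png

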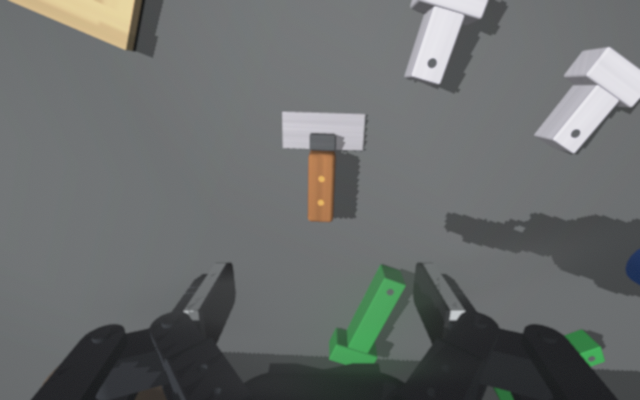

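>>> {"op": "apply_moves", "data": {
  "plan": [4,-1,30,-0.7,1.8,0.5,2,-1,40,0,0,0.5,0,0,40,0,0,0,0,0,0,0,0,0]
}}

```text
clock: 12.15
tool_pos: [0.4581, -0.0829, 0.1356]
tool_rot: [0.98, 0.197, 0.0, 0.0]
ft_force: [0.1, -0.2, 0.2]
width: 0.0854
```

```bash
python3 - <<'E'
from mv import *
go(.459,-.0815,.087,.405)
E
```

```text
t 12.15 pos [ 0.4581 -0.0829  0.1356] yawnow 22.74 w 0.0854
shift mm in current tool axes [ 1.4 -1.  48.6] in final axes [ 1.4 -0.9 48.6] turn [ 0.03 -0.04 -0.46]
```

>>> {"op": "apply_moves", "data": {
  "plan": [1,-1,15,0,0,-0.4,0,0,15,0,0,0,0,0,12,0,0,0,0,0,5,0,0,0,0,0,0,0,0,0]
}}

```text
clock: 12.65
tool_pos: [0.4594, -0.0808, 0.0897]
tool_rot: [0.98, 0.197, -0.0, -0.0]
ft_force: [-0.4, -0.5, 0.1]
width: 0.0852
```

```bash
python3 - <<'E'
from mv import *
go(.459,-.0815,.087,.405)
c=capture("side"); save(c,"s8.png",(290,130,450,250),5)
E
```

```text
t 12.65 pos [ 0.4594 -0.0808  0.0897] yawnow 22.78 w 0.0852
shift mm in current tool axes [-0.6  0.5  2.7] in final axes [-0.6  0.5  2.7] turn [-0.04  0.05 -0.43]
```

View pics/s8.png

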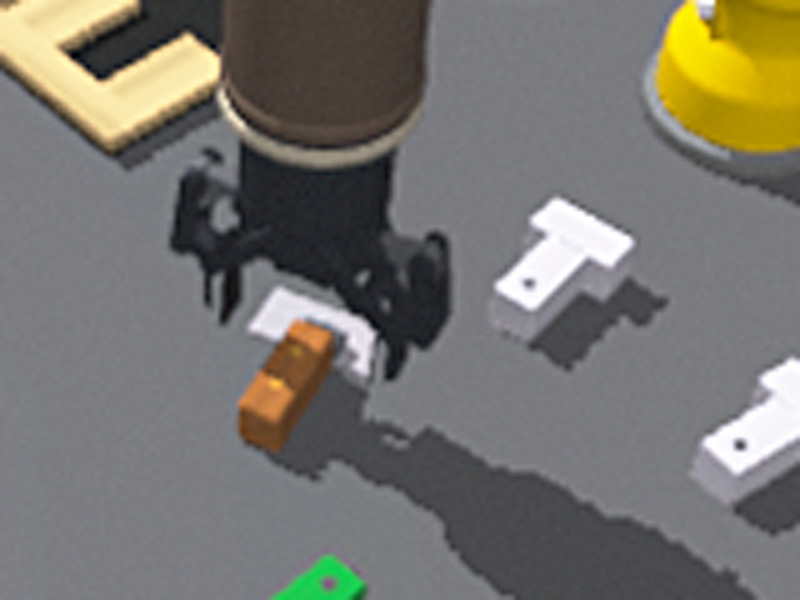

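The handle sits between the fingers.

>>> {"op": "apply_moves", "data": {
  "plan": [0,0,3,0,0,-0.3,0,0,0,0,0,0]
}}

```text
clock: 12.9
tool_pos: [0.4602, -0.081, 0.0881]
tool_rot: [0.98, 0.2, 0.001, 0.0]
ft_force: [-0.2, 0.5, -0.4]
width: 0.0856
```

>>> {"op": "apply_moves", "data": {
  "plan": [0,0,0,0,0,0,0,0,0,0,0,0,0,0,0,0,0,0,0,0,0,0,0,0,0,0,0,0,0,0,0,0,0,0,0,0,0,0,0,0,0,0,0,0,0,0,0,0],
  "grip": -1
}}

```text
clock: 13.7
tool_pos: [0.4605, -0.0812, 0.0893]
tool_rot: [0.98, 0.2, 0.001, 0.001]
ft_force: [-0.3, -0.9, 0.8]
width: 0.0245
```

>>> {"op": "apply_moves", "data": {
  "plan": [0,0,-20,0,0,0,0,0,-35,0,0,0,0,0,-40,0,0,0,0,0,-30,0,0,0,0,0,0,0,0,0]
}}

```text
clock: 14.2
tool_pos: [0.4592, -0.0809, 0.2173]
tool_rot: [0.98, 0.2, -0.001, -0.0]
ft_force: [-0.2, -0.5, -1.3]
width: 0.0245
```

```bash
python3 - <<'E'
from mv import *
go(.5705,.187,.2,.036)
c=capture("wrist"); save(c,"w9.png")
E
```

```text
t 14.2 pos [ 0.4592 -0.0809  0.2173] yawnow 23.07 w 0.0245
shift mm in current tool axes [ 207.4 -202.9   17.2] in final axes [ 120.8 -263.7   17.3] turn [-0.05  0.1  21.  ]
```

View pics/w9.png

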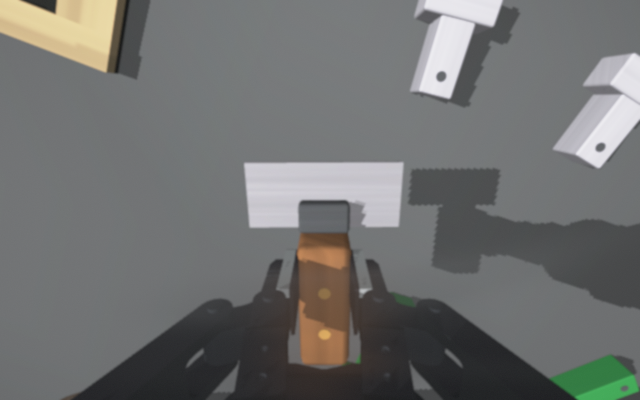

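>>> {"op": "apply_moves", "data": {
  "plan": [34,-34,0,0,0,0,34,-34,0,0,0,0,34,-34,0,0,0,0,34,-34,0,0,0,0,34,-34,0,0,0,0,30,-30,0,0,0,0,0,0,0,0,0,7,0,0,0,0,0,7]
}}

```text
clock: 15.05
tool_pos: [0.5654, 0.191, 0.2043]
tool_rot: [0.997, 0.074, -0.007, 0.0]
ft_force: [-0.8, -0.8, -0.8]
width: 0.0243
```

>>> {"op": "apply_moves", "data": {
  "plan": [0,0,0,0,0,7,0,0,0,0,0,0]
}}

```text
clock: 15.25
tool_pos: [0.5641, 0.1917, 0.2005]
tool_rot: [1.0, 0.01, -0.009, 0.001]
ft_force: [0.3, 0.2, -1.5]
width: 0.0246
```

```bash
python3 - <<'E'
from mv import *
go(.5705,.187,.17,.036)
E
```

```text
t 15.25 pos [0.5641 0.1917 0.2005] yawnow 1.16 w 0.0246
shift mm in current tool axes [ 6.8  4.8 30.4] in final axes [ 6.2  5.  30.5] turn [ 0.1   1.02 -0.9 ]
```

>>> {"op": "apply_moves", "data": {
  "plan": [6,5,20,0,1,-0.9,0,0,25,0,0,0,0,0,15,0,0,0,0,0,0,0,0,0]
}}

```text
clock: 15.65
tool_pos: [0.5685, 0.1858, 0.1347]
tool_rot: [1.0, 0.026, -0.002, 0.001]
ft_force: [-0.8, 0.4, -1.1]
width: 0.0241
```

```bash
python3 - <<'E'
from mv import *
from pk import *
go(.5705,.187,.0955,.036)
c=capture("wrist"); save(c,"w10.png")
o=r.get_obs();z=o["tool_pos"][2]-.0893
R=models.regions_of(c,"scraper")[0]["region"]; k=(np.arange(400)[:,None]<245); R=R&k
f=lambda p:1-np.minimum(mask(c,p,"scraper",z)*k,R).sum()/np.maximum(mask(c,p,"scraper",z)*k,R).sum()
p0=np.array([*o["tool_pos"][:2],.03])
q=minimize(f,p0,method="Nelder-Mead",options=dict(initial_simplex=np.array([p0,p0+[.01,0,0],p0+[0,.01,0],p0+[0,0,.1]]),maxiter=120))
print(q.x,1-q.fun)
E
```

```text
t 15.65 pos [0.5685 0.1858 0.1347] yawnow 2.97 w 0.0241
shift mm in current tool axes [ 2.2 -1.2 39.2] in final axes [ 2.  -1.1 39.2] turn [0.15 0.2  0.91]
[0.56688181 0.18438857 0.0620691 ] 0.9776520848455182
```

View pics/w10.png

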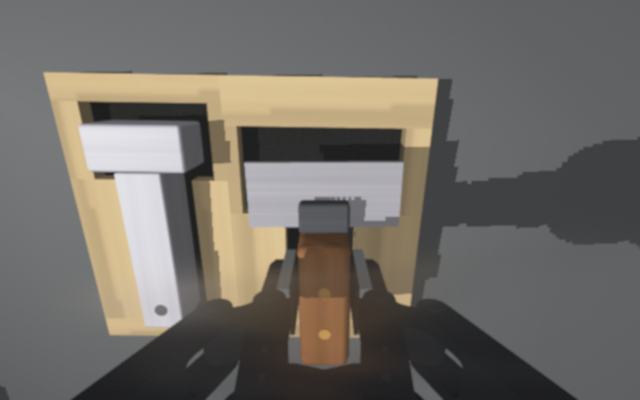

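>>> {"op": "apply_moves", "data": {
  "plan": [3,-2,8,0.2,0.2,1,0,0,12,0,0,0,0,0,10,0,0,0,0,0,0,0,0,0]
}}

```text
clock: 16.15
tool_pos: [0.5738, 0.1888, 0.1062]
tool_rot: [1.0, 0.017, 0.003, -0.001]
ft_force: [-0.6, -0.6, -0.7]
width: 0.0246
```

```bash
python3 - <<'E'
from mv import *
go(.571,.188,.0955,.036)
c=capture("scene"); save(c,"c10.png",(260,220,460,390),4)
E
```

```text
t 16.15 pos [0.5738 0.1888 0.1062] yawnow 1.94 w 0.0246
shift mm in current tool axes [-2.9  0.7 10.7] in final axes [-2.9  0.7 10.7] turn [-0.14 -0.34 -0.12]
```

View pics/c10.png

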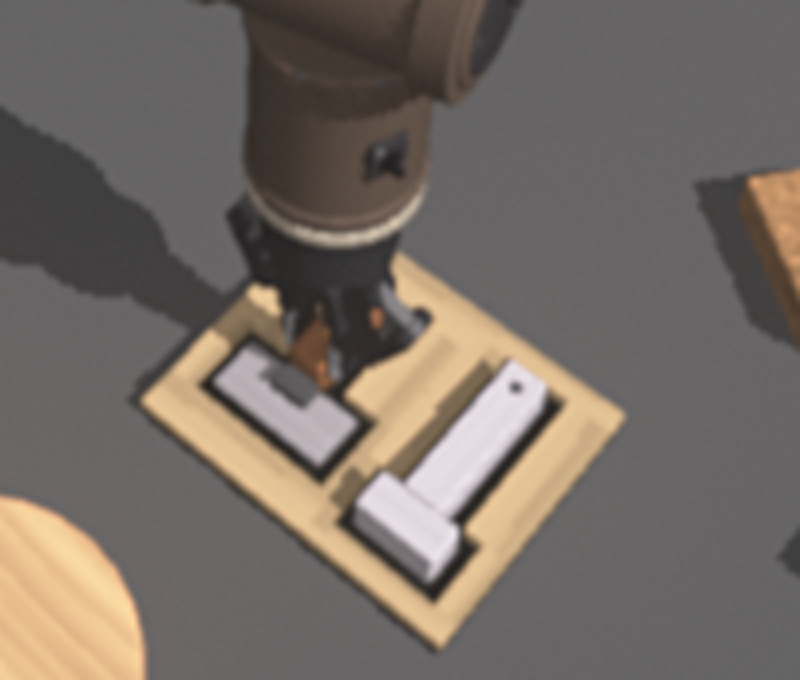

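The blade is centred in its pocket, at about (290,405) in the crop. I'll take the last 10 mm in small steps.

>>> {"op": "apply_moves", "data": {
  "plan": [-2,1,6,-0.1,-0.3,0,0,0,4,0,0,0,0,0,1,0,0,0,0,0,0,0,0,0]
}}

```text
clock: 16.6
tool_pos: [0.5722, 0.1878, 0.0954]
tool_rot: [1.0, 0.017, 0.001, -0.0]
ft_force: [-0.2, -0.3, -0.1]
width: 0.0243
```

```bash
python3 - <<'E'
from mv import *
go(.571,.188,.0955,.036); print(r.get_obs()["ft_force"])
E
```

```text
t 16.6 pos [0.5722 0.1878 0.0954] yawnow 1.96 w 0.0243
shift mm in current tool axes [-1.2 -0.2 -0.1] in final axes [-1.2 -0.2 -0.1] turn [-0.05 -0.07 -0.1 ]
[-0.18777853 -0.32411069 -0.12584613]
```

>>> {"op": "apply_moves", "data": {
  "plan": [0,0,0,0,0,0,0,0,0,0,0,0,0,0,0,0,0,0,0,0,0,0,0,0,0,0,0,0,0,0,0,0,0,0,0,0],
  "grip": 1
}}

```text
clock: 17.2
tool_pos: [0.5728, 0.188, 0.0962]
tool_rot: [1.0, 0.017, 0.001, -0.001]
ft_force: [-0.7, 0.5, -0.2]
width: 0.0858
```

>>> {"op": "apply_moves", "data": {
  "plan": [0,0,-15,0,0,0,0,0,-30,0,0,0,0,0,-40,0,0,0,0,0,-40,0,0,0,0,0,-20,0,0,0,0,0,0,0,0,0]
}}

```text
clock: 17.8
tool_pos: [0.5718, 0.1876, 0.2511]
tool_rot: [1.0, 0.017, 0.001, -0.001]
ft_force: [0.1, -0.4, 0.1]
width: 0.0855
```

```bash
python3 - <<'E'
from mv import *
from pk import *
c=capture("wrist"); save(c,"w11.png")
for t in("long_dog","scraper"):
  for a in models.regions_of(c,t)[:1]:
    p=ray(c,a["pixel"],.02);print(t,a["score"],fit(c,a["region"],t,[p[0],p[1],.03],.006))
c=capture("scene"); save(c,"c11.png",(260,220,460,390),4)
for t in("long_dog","scraper"):
  for a in models.regions_of(c,t)[:1]:
    p=ray(c,a["pixel"],.02);print(t,a["score"],a["pixel"],fit(c,a["region"],t,[p[0],p[1],.03],.006))
print(r.get_obs()["tool_pos"])
E
```

```text
long_dog 0.95 (array([ 0.37662641, -0.21141702, -0.29073567]), np.float64(0.8516518984845749))
scraper 0.92 (array([0.57090057, 0.18707639, 0.03507638]), np.float64(0.9641432449333107))
long_dog 0.83 [296.8, 173.2] (array([ 0.31695016, -0.20200566, -0.08221226]), np.float64(0.7340830721458851))
scraper 0.59 [334.1, 317.1] (array([0.5724122 , 0.18964343, 0.04816091]), np.float64(0.8142087262485178))
[0.56998391 0.18704203 0.24568147]
```

View pics/w11.png

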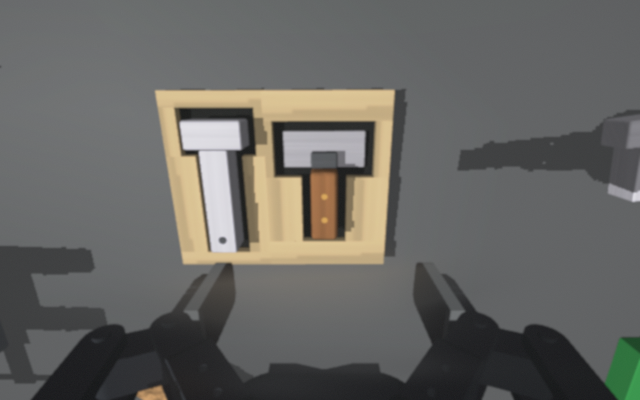

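View pics/c11.png

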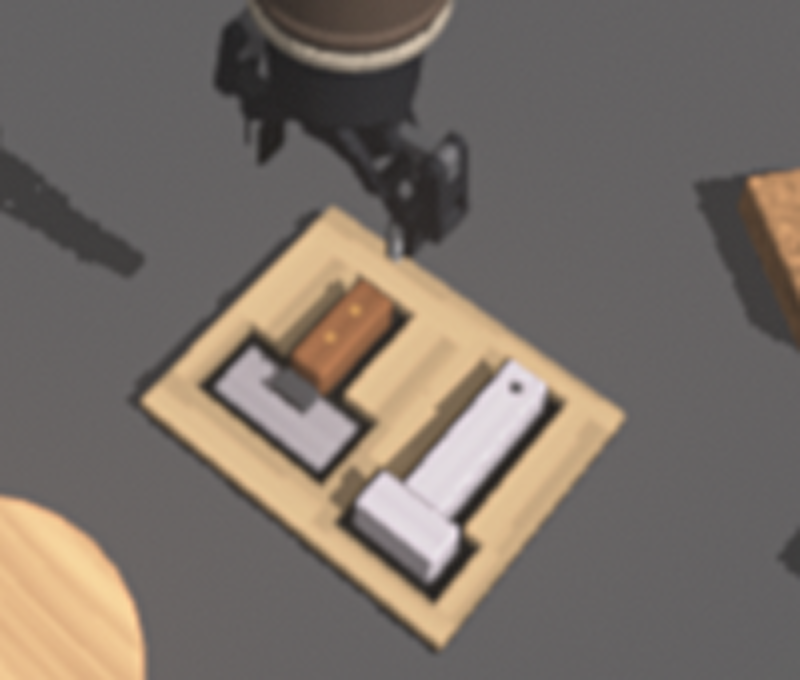

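Both lie flat in their own pockets, and the gripper is clear of them. In the wrist view the dog is around (217,185) and the scraper around (323,180). The "long_dog" fits just now landed on green look-alikes, so they say nothing about the real one.

```bash
python3 - <<'E'
from mv import *
from fit import *
c=capture("wrist")
for a in models.regions_of(c,"long_dog"):
    print(np.round(a["pixel"]),a["score"])
    if abs(a["pixel"][0]-217)<25 and a["pixel"][1]<230: print(fit(c,a["region"],"long_dog",[.567,.29,.03],.006))
print(r.finish_job(), r.get_obs()["clock"])
E
```

```text
[218. 168.] 0.67
(array([0.56571803, 0.28819531, 0.02716458]), np.float64(0.9447780368396291))
[623. 371.] 0.56
the job is handed in; nothing more can be done
the job is handed in; nothing more can be done
```

I put the long aluminium dog and the scraper away in their own pockets, let go of both, lifted the gripper clear and handed the job in. The last clock reading before that was about 18 s. I never gripped the short dogs or the green look-alikes.

| | Measured position, m (x, y) | Pocket centre estimate, m (x, y) | Offset | Angle difference |
|---|---|---|---|---|
| Dog | (0.566, 0.288) | (0.567, 0.290) | about 2 mm | about 0.5° |
| Scraper | (0.571, 0.187) | (0.571, 0.187) | under 1 mm | under 0.1° |

These positions come from the final wrist pictures. Both pieces look flat there, and the highest force I saw was about 4 N. I had no way to measure tilt or height directly beyond what the pictures show.

**Checks that disagreed:**
- **Dog check:** two of the last automatic dog checks picked up a green look-alike, so I ignored them and refitted the real dog from one more wrist picture.
- **Scraper fit:** the scene camera's fit put the scraper about 3 mm and 0.7° away from the wrist camera's result. That is still well inside the limits.
- **Pocket position:** the cameras differed by up to about 5 mm on where the pockets are.

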